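Change the test cartridge in the bench reader

TASK

The cartridge in the reader is used up: press down gently on its top until the push-push catch lets go and it pops up, lift it out and leave it in the grey waste bin. Then take the fresh cartridge from the red rack, put it upright in the reader's slot and press it gently down until the catch holds it in. Never press hard: the hidden end stop lies at a different depth each time, so feel for it; do not knock the other things on the bench about.

Things in the scene. Friction and masses are not known exactly. Their poses are not given: they have to be found in the camera images.
- reader: white box-shaped bench reader, 150 (x) x 170 (y) x 120 mm high, fixed; origin at the centre of its underside, z up. A vertical slot, 17 mm along its x by 53 mm along its y, opens in the middle of its top, with a sloped lead-in 8 mm deep that widens the mouth by 6 mm on each side. A spring platform in the slot carries the cartridge. Pushes on the reader above 24 N damage it.
- slot_mouth (a point): centre of the slot's mouth in the reader's top face, 120 mm above the bench; axes as the reader's
- cradle (a joint): height of the spring platform in the slot, m: 0 = held by the catch (cartridge 38 mm proud of the reader's top), +0.030 = ejected (68 mm proud), negative = pressed below the catch. Push-push: pressed down to its end stop and let go, it holds at 0 if it was up, or rises to +0.030 within about 1 s if it was held; pressed too short, it goes back to where it was.
- cradle_top (a point): centre of the platform's top face in the slot, 53 mm above the bench when caught; axes as the reader's. Pressing takes 3 to 9 N until the end stop, hidden 9 to 27 mm below the caught height (differs each time): a rubber buffer adding 5 N per mm. The catch switches there, surely with 12 to 16 N kept up for 0.4 s; above 24 N it is damaged.
- used: the used cartridge: flat white upright plastic block 14 mm (x) x 50 mm (y) x 105 mm high, about 60 g, with a 4 mm tapered foot; same both ways round; origin at the centre of its underside, z along its height. It starts in the reader's slot, caught, its top 38 mm above the reader's top. It only stands on the platform, nothing clamps it.
- used_mid (a point): centre of the used cartridge, 52.5 mm above its underside
- used_top (a point): centre of the used cartridge's top face
- fresh: the fresh cartridge: the same shape, size and look as the used one, 14 x 50 x 105 mm, 60 g; origin at the centre of its underside, z along its height. It starts upright in the middle well of the red rack, its underside 6 mm above the bench, 61 mm of it proud of the rack.
- fresh_top (a point): centre of the fresh cartridge's top face
- rack: red rack, 104 (x) x 70 (y) x 50 mm high, fixed, with three wells of 17.5 (x) x 54 mm (y) at 30 mm spacing along its x, only the middle one filled; origin at the centre of its underside
- bin: grey open-topped waste bin, 150 x 150 x 70 mm high, walls 5 mm, fixed; origin at the centre of its underside. It and the rack change sides from start to start. A cartridge let go inside it may lie or lean as it likes.
- tubes: bystander: black rack of capped sample tubes, 110 x 150 mm, 102 mm high, fixed; origin at the centre of its underside
- bottle: bystander: amber bottle, 72 mm across, 190 mm tall, loose; origin at the centre of its underside
- tape: bystander: roll of tape lying flat, 52 mm across, 20 mm high, loose; origin at the centre of its underside
- roll: bystander: standing roll of paper, 110 mm across, 230 mm tall, loose; origin at the centre of its underside

How it is judged:
By the outcome, as a careful person would: the job done as asked, in the order asked, and still so for the second after the job is handed in, with the robot touching nothing.
It also fails if it takes over 72 s, if anything falls off the work surface, if the arm or the gripper's body presses on something with over 40 N, if the wrist force passes 120 N, or if a joint passes its speed limit or range.

ROBOT

A 6-joint arm with a two-finger parallel gripper is mounted at the origin on the work surface. World frame = base frame: x ahead of the robot, y to its left, z up, the work surface at z = 0. Lengths are in m, angles in rad, forces in N, time in s.
With the tool pointing down it reaches from about 0.35 to 0.775 m from the base axis. Payload 7.3 kg.
Tool frame: the origin (TCP) lies on the centre line of the jaws, within the pads' length; the fingertips stand 22 mm ahead of it and the grasp point (between the pads) lies 3 mm ahead of it; y points along the fingers, z is the direction in which the jaws open and shut, and the axes are right-handed (so a half turn about y gives the same grasp; the last joint's range is limited). The gripper opens to 92 mm and grips with 3 to 60 N. Pads are 19 mm wide; open, the fingers measure 130 mm over their backs; the gripper's body (75 mm by 190 mm) begins 47 mm behind the grasp point.
Start: joints at [0.981, 0.342, 1.524, -0, 1.275, -0.146], TCP at [0.225, 0.474, 0.249] pointing down, gripper open.
Joint ranges: [-2.53, 2.53], [-0.77, 2.02], [0.04, 2.7], [-1, 4.14], [0.28, 2.66], [-3.11, 3.11]. Speed limits (rad/s): [2.57, 2.57, 3.14, 3.14, 3.14, 3.14].

INTERFACE

Orientations are given as a unit quaternion [x, y, z, w].
In Python, from cell import manip gives the robot as it stands.
- The arm moves only by the tool move_arm, never from a script. Its argument "targets" is a list of rows, each an object with "jaw": the closure, from -1 (fully open) to 1 (shut); "slide": the shift along the tool's x, y, z in mm, a list of three; "twist": the turn, a rotation vector about the tool's x, y, z in degrees, a list of three. In form: [{"jaw": jaw, "slide": [dx, dy, dz], "twist": [rx, ry, rz]}, ...]. A call has 1 to 10 rows; each row shifts and turns the commanded pose from where the row before left it, along the tool's axes as they then stand; what a row does not reach is not made up. A row lasts 1/12 s, in which the tool goes at most 41.7 mm and 7.16 degrees, less where a joint would pass 70% of its speed; a pose out of reach is approached as far as the arm can. A call with a gripper value outside its range is refused whole. The fingers move at their own pace and stop on an object; "squeeze" is the grip in N (left out, the last holds). Time passes only in rows, so rows that do not move let the fingers close. It gives the time, the measured TCP pose, the force and the opening at its end, in the units of the state.
- manip.read_state(): the state, without advancing time (a new reading comes with each control period).
- manip.snapshot(name): name is "scene" or "top"; returns the picture (400x640x3 uint8, blue, green, red); there is no depth.
- manip.calibration(name): a dict with "fov_y" (degrees; the focal length in pixels is half the picture's height over the tangent of half this angle, whatever the lens; pixels are square), "cx", "cy" (the principal point, pixels), "distortion" ([k1, k2, p1, p2, k3] as OpenCV has them; the pictures are not rectified), "rvec" (rotation vector, rad) and "tvec" (3), from world to camera coordinates, as OpenCV has them. Camera axes: x right, y down, z forward; pixel columns grow to the right and rows downward; lengths in m; the calibration is good to about 2 mm. A picture is of the moment at which its call begins. calibration takes no time and is no camera call.
- manip.hand_in(): hands the job in, once; it reports no verdict.
The state is a dict: "t": time; "joint_positions": joint angles; "qd": joint speeds; "tau": joint torques, N m; "eef_pos": TCP position; "tool_rot": TCP orientation; "contact_force": force on the tool from outside, world axes, zero at the start; "moment": the same for the moment, N m; "grip_width": finger opening in m.
Only numpy, scipy, OpenCV 4.12 (cv2) and the standard library are available. Lean on these libraries where they do the work, as an engineer would, in place of code of your own. Each camera call takes 0.05 s, during which the arm holds its last target. There are 200 camera calls.

## Working session

There is one attempt and no reset: what is moved stays moved. The work goes in short steps, Python scripts to look and compute and a tool call to move; the robot and the scene stay as the last step left them, time stands still between calls to the robot, and variables do not carry over. Pictures are saved under pics/ and viewed, about 8 in all and at most 12, crops included, and the job is handed in when it is done.

Besides the shell and the picture viewer there is one more tool, called by a JSON object that holds its "method" and its "body". move_arm: Moves the arm, as the interface text tells. Its arguments: {"type":"object","properties":{"targets":{"type":"array","items":{"type":"object","properties":{"jaw":{"type":"number"},"slide":{"type":"array","items":{"type":"number"}},"twist":{"type":"array","items":{"type":"number"}}}}},"squeeze":{"type":"number"}},"required":["targets"]}

```bash
mkdir -p pics; ls; python3 - <<'E'
from cell import manip
import cv2
s=manip.read_state(); print(s)
for n in("scene","top"):
    print(n,manip.calibration(n)); cv2.imwrite(f"pics/{n}0.png",manip.snapshot(n))
E
```

```text
pics
{'t': 0.0, 'joint_positions': array([ 9.80994557e-01,  3.42754654e-01,  1.52500506e+00, -1.01985700e-05,
        1.27536600e+00, -1.46018517e-01]), 'qd': array([-0.00156952, -0.00038703,  0.00057882, -0.00081171, -0.00102707,
        0.00105141]), 'tau': array([-4.01893567e-04, -4.31257474e+01, -2.44214487e+01,  7.16383453e-02,
        5.61140198e-02, -9.95096025e-05]), 'eef_pos': array([0.22520333, 0.4738481 , 0.24803252]), 'tool_rot': array([ 0.69027759, -0.15580737,  0.15542391, -0.68926361]), 'contact_force': array([ 0.17700775,  0.23395644, -0.38508613]), 'moment': array([-0.06088751,  0.06314761, -0.00562619]), 'grip_width': 0.09174758071334414}
scene {'fov_y': 42.322680604508, 'cx': 312.98852065445936, 'cy': 193.77826711040197, 'distortion': array([0.00314881, 0.        , 0.        , 0.        , 0.        ]), 'rvec': array([ 1.0395904 ,  2.40274828, -1.0379318 ]), 'tvec': array([ 0.3703389 , -0.21688406,  1.78270066])}
top {'fov_y': 44.91751150214404, 'cx': 321.32545423281687, 'cy': 201.0858542868566, 'distortion': array([-0.07376466,  0.        ,  0.        ,  0.        ,  0.        ]), 'rvec': array([ 2.10741888, -2.15953986,  0.20459903]), 'tvec': array([0.0275508 , 0.56125436, 1.39011516])}
```

View pics/scene0.png

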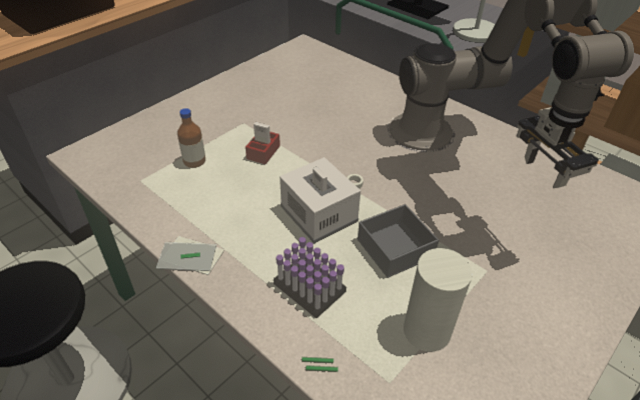

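View pics/top0.png

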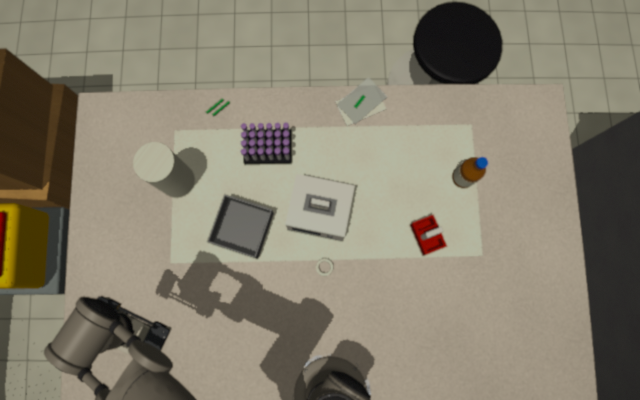

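The scene view shows the reader at about (320,200), the bin at (397,240) and the rack at (263,147). In the top view the reader is at (322,206), the bin at (242,225), the rack at (428,234) and the tape at (325,267). Next I'll enlarge these areas.

```bash
python3 - <<'E'
import cv2,numpy as np
t=cv2.imread("pics/top0.png");s=cv2.imread("pics/scene0.png")
R=lambda a,k:cv2.resize(a,None,fx=k,fy=k,interpolation=cv2.INTER_CUBIC)
c=np.zeros((600,800,3),np.uint8)
a=R(t[170:250,280:365],5);c[:400,:425]=a      # 5x from (280,170)
b=R(t[208:260,405:452],4);c[400-10:400-10+208,:188]=b   # 4x
d=R(s[150:242,270:365],3.9);c[:d.shape[0],430:430+d.shape[1]]=d[:,:370]
e=R(s[115:165,240:285],4);c[390:590,200:380]=e
f=R(t[190:260,205:280],2.8);c[390:390+f.shape[0],400:400+f.shape[1]]=f
cv2.imwrite("pics/crop.png",c)
E
```

```text
(no output)
```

View pics/crop.png

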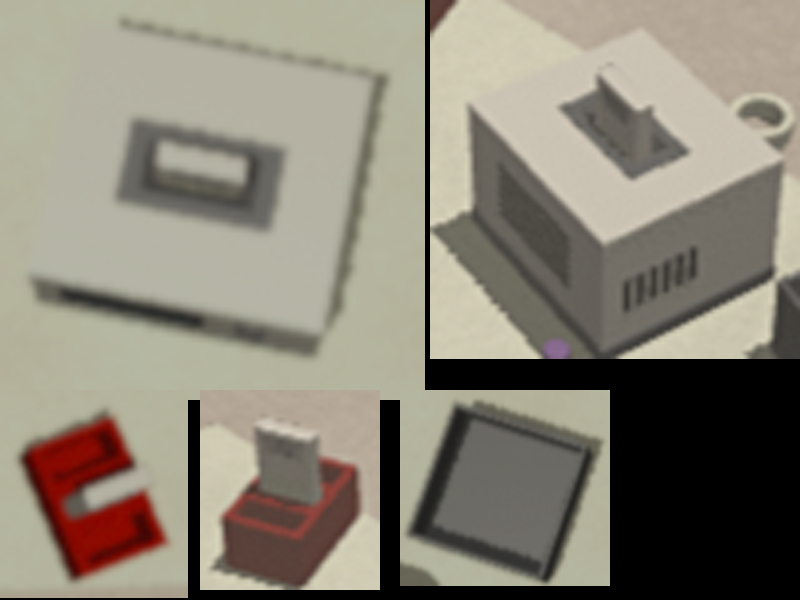

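The enlargement shows clean corners for the reader top, its grey mouth plate, the rack, the bin and both cartridge tops. I'll cast rays through them.

```bash
cat > h.py <<'E'
import cv2,numpy as np
from cell import manip
from scipy.spatial.transform import Rotation as Ro
def ray(n,px):
    c=manip.calibration(n);f=200/np.tan(np.radians(c["fov_y"]/2))
    K=np.array([[f,0,c["cx"]],[0,f,c["cy"]],[0,0,1]])
    u=cv2.undistortPoints(np.float64(px).reshape(-1,1,2),K,c["distortion"])[:,0]
    R=cv2.Rodrigues(c["rvec"])[0]
    return -R.T@c["tvec"],np.c_[u,np.ones(len(u))]@R
def plane(n,px,z):
    o,d=ray(n,px);return o+d*((z-o[2])/d[:,2])[:,None]
def proj(n,P):
    c=manip.calibration(n);f=200/np.tan(np.radians(c["fov_y"]/2))
    K=np.array([[f,0,c["cx"]],[0,f,c["cy"]],[0,0,1]])
    return cv2.projectPoints(np.float64(P).reshape(-1,3),c["rvec"],c["tvec"],K,c["distortion"])[0][:,0]
E
python3 - <<'E'
from h import *
np.set_printoptions(precision=4,suppress=True)
def show(n,name,px,z):
    P=plane(n,px,z)[:,:2];L=np.linalg.norm(np.roll(P,-1,0)-P,axis=1)
    e=[np.degrees(np.arctan2(*(np.roll(P,-1,0)-P)[i][::-1])) for i in range(len(P))]
    print(n,name,P.mean(0),"sides",L*1e3,"ang",np.array(e))
A=lambda q:np.array(q)/5+[280,170]
show("top","reader",A([(75,18),(385,75),(322,330),(32,275)]),.12)
show("top","plate",A([(133,120),(287,150),(272,230),(117,198)]),.12)
show("top","used",A([(158,137),(252,150),(248,178),(152,165)]),.158)
B=lambda q:(np.array(q)-[430,0])/3.9+[270,150]
show("scene","reader",B([(470,105),(640,30),(782,160),(605,243)]),.12)
show("scene","plate",B([(560,104),(605,78),(690,152),(635,180)]),.12)
C=lambda q:(np.array(q)-[0,390])/4+[405,208]
show("top","rack",C([(22,455),(108,415),(165,545),(75,580)]),.05)
show("top","fresh",C([(80,493),(145,472),(150,487),(85,508)]),.111)
F=lambda q:(np.array(q)-[400,390])/2.8+[205,190]
show("top","bin",F([(458,403),(595,447),(548,580),(410,533)]),.07)
D=lambda q:(np.array(q)-[200,390])/4+[240,115]
show("scene","fresh",D([(254,422),(262,416),(322,430),(318,438)]),.111)
# bright-face minAreaRects
t=cv2.imread("pics/top0.png")
g=t.min(2)
for nm,(x0,y0,x1,y1),z in(("usedmask",(306,194,336,214),.158),("freshmask",(418,222,446,246),.111)):
    s=g[y0:y1,x0:x1]; print(nm,s.max(),np.percentile(s,[20,50,80,95]))
    if nm=="freshmask":
        ys,xs=np.nonzero(s>110); r=cv2.minAreaRect(np.float32(np.c_[xs+x0,ys+y0]))
        print(r); show("top",nm,cv2.boxPoints(r),z)
print(plane("top",[(325,267),(155,160),(470,170)],.02))
E
```

```text
top reader [0.539  0.0169] sides [180.0152 150.5539 165.3737 149.7805] ang [-101.9914  164.2518   77.8263  -10.1634]
top plate [0.5383 0.0177] sides [88.9767 46.636  89.2298 45.6978] ang [-102.5582  167.7715   76.8398  -12.5329]
top used [0.5412 0.0178] sides [52.2516 15.7995 53.2301 15.9963] ang [-99.3507 170.3608  80.8236 -13.1427]
scene reader [0.5397 0.0205] sides [147.7781 169.243  146.041  166.0153] ang [ 168.0058   77.2129  -13.2546 -102.1908]
scene plate [0.5378 0.017 ] sides [42.7236 97.1928 47.579  93.3689] ang [ 174.8939   79.8252  -10.3969 -103.2581]
top rack [ 0.4521 -0.2995] sides [ 72.1064 104.456   72.585   99.3998] ang [ -66.8334 -159.6797  109.1542   20.0018]
top fresh [ 0.4514 -0.3016] sides [49.466  11.1627 49.4063 11.1239] ang [ -73.8871 -165.1258  106.0692   15.1775]
top bin [0.4907 0.2478] sides [152.3294 145.9626 151.9352 144.3761] ang [-109.2487  160.144    70.1544  -19.7029]
scene fresh [ 0.4506 -0.3044] sides [ 9.8921 51.5882 10.9083 55.4087] ang [-171.4732  112.2873   29.9495  -68.9565]
usedmask 165 [ 87. 102. 152. 163.]
freshmask 163 [  0.    5.  140.8 158. ]
((435.5, 231.5), (19.0, 19.0), 90.0)
top freshmask [ 0.4556 -0.3069] sides [54.6669 54.2863 54.299  54.1743] ang [-91.4597 176.0627  88.4375  -3.5529]
[[ 0.368   0.0075  0.02  ]
 [ 0.709   0.5265  0.02  ]
 [ 0.6545 -0.4513  0.02  ]]
```

```bash
cat >> h.py <<'E'
def go(x,y,z,a):
    "remaining twist (deg, about tool axes), then slide (mm) in the axes after it; a = jaw direction in deg, mod 180"
    s=manip.read_state();R0=Ro.from_quat(s["tool_rot"]);best=None
    for k in(a,a+180):
        zt=np.array([np.cos(np.radians(k)),np.sin(np.radians(k)),0]);yt=np.array([0,0,-1.])
        R1=Ro.from_matrix(np.c_[np.cross(yt,zt),yt,zt]);tw=(R0.inv()*R1).as_rotvec(degrees=True)
        if best is None or np.linalg.norm(tw)<np.linalg.norm(best[0]): best=(tw,R1)
    tw,R1=best
    print("t",round(s["t"],2),"q6",s["joint_positions"][5].round(2),"pos",s["eef_pos"].round(4),"F",s["contact_force"].round(2),"w",s["grip_width"].round(4))
    print("twist",tw.round(2),"slide now",(R0.inv().apply(np.array([x,y,z])-s["eef_pos"])*1e3).round(1),"slide after twist",(R1.inv().apply(np.array([x,y,z])-s["eef_pos"])*1e3).round(1))
E
python3 -c "
from h import *
go(.539,.0175,.25,-12.5)"
```

```text
Traceback (most recent call last):
  File "h.py", line 24, in go
    print("t",round(s["t"],2),"q6",s["joint_positions"][5].round(2),"pos",s["eef_pos"].round(4),"F",s["contact_force"].round(2),"w",s["grip_width"].round(4))
                                                                                                                                    ^^^^^^^^^^^^^^^^^^^^^
AttributeError: 'float' object has no attribute 'round'
```

```bash
sed -i 's/s\["grip_width"\].round(4)/round(s["grip_width"],4)/' h.py
python3 -c "
from h import *
go(.539,.0175,.25,-12.5)"
```

```text
t 0.1 q6 -0.15 pos [0.2252 0.4739 0.2481] F [-0.59 -0.08  0.43] w 0.0919
twist [7.000e-02 7.708e+01 4.000e-02] slide now [ 479.3   -1.6 -277.5] slide after twist [377.6  -1.9 405.1]
```

{"method": "move_arm", "body": {"targets": [{"jaw":1,"slide":[20,-3,-20],"twist":[0,7,0]},{"jaw":1,"slide":[20,0,-20],"twist":[0,7,0]},{"jaw":1,"slide":[20,0,-15],"twist":[0,7,0]},{"jaw":1,"slide":[25,0,-10],"twist":[0,7,0]},{"jaw":1,"slide":[25,0,-5],"twist":[0,7,0]},{"jaw":1,"slide":[25,0,0],"twist":[0,7,0]},{"jaw":1,"slide":[25,0,5],"twist":[0,7,0]},{"jaw":1,"slide":[25,0,10],"twist":[0,7,0]},{"jaw":1,"slide":[25,0,15],"twist":[0,7,0]},{"jaw":1,"slide":[25,0,20],"twist":[0,7,0]}], "squeeze": 10}}

```text
t: 0.93
eef_pos: [0.3501, 0.2353, 0.2516]
tool_rot: [-0.474, 0.524, -0.524, 0.474]
contact_force: [0.4, 0.1, 0.8]
grip_width: 0.0294
```

```bash
python3 -c "
from h import *
go(.539,.0175,.25,-12.5)"
```

```text
t 0.93 q6 0.51 pos [0.3501 0.2353 0.2516] F [0.4  0.08 0.82] w 0.0294
twist [ 0.02  6.77 -0.  ] slide now [197.8   1.5 209.7] slide after twist [171.7   1.6 231.5]
```

{"method": "move_arm", "body": {"targets": [{"jaw":1,"slide":[0,0,0],"twist":[0,6.8,0]},{"jaw":1,"slide":[21,0,28],"twist":[0,0,0]},{"jaw":1,"slide":[21,0,28],"twist":[0,0,0]},{"jaw":1,"slide":[21,0,28],"twist":[0,0,0]},{"jaw":1,"slide":[21,0,28],"twist":[0,0,0]},{"jaw":1,"slide":[21,0,28],"twist":[0,0,0]},{"jaw":1,"slide":[21,0,28],"twist":[0,0,0]},{"jaw":1,"slide":[21,0,28],"twist":[0,0,0]},{"jaw":1,"slide":[18,0,25],"twist":[0,0,0]},{"jaw":1,"slide":[0,0,0],"twist":[0,0,0]}]}}

```text
t: 1.77
eef_pos: [0.5338, 0.0241, 0.2508]
tool_rot: [0.443, -0.551, 0.552, -0.443]
contact_force: [-0.8, -0.9, 0.3]
grip_width: 0.0005
```

```bash
python3 -c "
from h import *
go(.539,.0175,.186,-12.5)"
```

```text
t 1.77 q6 0.12 pos [0.5338 0.0241 0.2508] F [-0.8  -0.94  0.3 ] w 0.0005
twist [-0.06  0.04  0.07] slide now [ 5.3 64.8  6.4] slide after twist [ 5.3 64.8  6.5]
```

{"method": "move_arm", "body": {"targets": [{"jaw":1,"slide":[5,20,6],"twist":[0,0,0]},{"jaw":1,"slide":[0,20,0],"twist":[0,0,0]},{"jaw":1,"slide":[0,20,0],"twist":[0,0,0]},{"jaw":1,"slide":[0,4,0],"twist":[0,0,0]},{"jaw":1,"slide":[0,0,0],"twist":[0,0,0]},{"jaw":1,"slide":[0,0,0],"twist":[0,0,0]}]}}

```text
t: 2.27
eef_pos: [0.536, 0.0224, 0.1884]
tool_rot: [0.444, -0.55, 0.55, -0.444]
contact_force: [0.6, 0.9, 0.3]
grip_width: 0.0006
```

```bash
python3 - <<'E'
from h import *
go(.539,.0175,.180,-12.5)
t=manip.snapshot("top");s=manip.snapshot("scene")
R=lambda a,k:cv2.resize(a,None,fx=k,fy=k,interpolation=cv2.INTER_CUBIC)
cv2.imwrite("pics/press.png",np.hstack([R(t[160:260,270:370],4),R(s[130:230,270:370],4)]))
E
```

```text
t 2.27 q6 0.11 pos [0.536  0.0224 0.1884] F [0.64 0.91 0.33] w 0.0006
twist [-0.02  0.29 -0.01] slide now [4.2 8.4 4. ] slide after twist [4.2 8.4 4. ]
```

View pics/press.png

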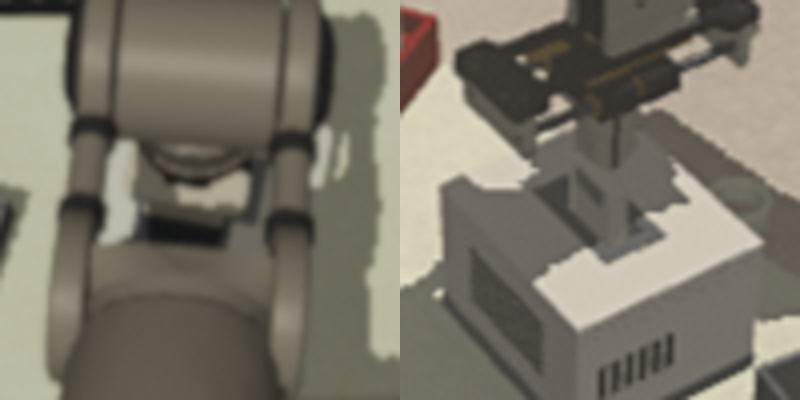

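The closed fingers are above the cartridge but about 5 mm off centre (scene crop, fingers at about (605,150)). I'll correct and go to just above contact.

{"method": "move_arm", "body": {"targets": [{"jaw":1,"slide":[4,2,4],"twist":[0,0,0]},{"jaw":1,"slide":[0,2,0],"twist":[0,0,0]},{"jaw":1,"slide":[0,2,0],"twist":[0,0,0]},{"jaw":1,"slide":[0,0,0],"twist":[0,0,0]},{"jaw":1,"slide":[0,0,0],"twist":[0,0,0]}]}}

```text
t: 2.78
eef_pos: [0.5388, 0.0173, 0.1816]
tool_rot: [-0.444, 0.551, -0.55, 0.444]
contact_force: [-0.1, 0.6, -0.6]
grip_width: 0.0008
```

```bash
python3 -c "
from h import *
go(.539,.0175,.178,-12.5)"
```

```text
t 2.78 q6 0.1 pos [0.5388 0.0173 0.1816] F [-0.1   0.6  -0.56] w 0.0008
twist [ 0.02  0.26 -0.  ] slide now [-0.2  3.6  0.2] slide after twist [-0.2  3.6  0.2]
```

Aligned. The stop is at least 9 mm below caught, so I can go to about 7 mm below contact straight away.

{"method": "move_arm", "body": {"targets": [{"jaw":1,"slide":[0,2,0],"twist":[0,0,0]},{"jaw":1,"slide":[0,2,0],"twist":[0,0,0]},{"jaw":1,"slide":[0,2,0],"twist":[0,0,0]},{"jaw":1,"slide":[0,2,0],"twist":[0,0,0]},{"jaw":1,"slide":[0,1,0],"twist":[0,0,0]},{"jaw":1,"slide":[0,0,0],"twist":[0,0,0]}]}}

```text
t: 3.28
eef_pos: [0.5394, 0.0173, 0.1734]
tool_rot: [0.443, -0.55, 0.551, -0.444]
contact_force: [-0.5, -0.5, 5.3]
grip_width: 0.0004
```

{"method": "move_arm", "body": {"targets": [{"jaw":1,"slide":[0,1.5,0],"twist":[0,0,0]},{"jaw":1,"slide":[0,1,0],"twist":[0,0,0]},{"jaw":1,"slide":[0,0,0],"twist":[0,0,0]}]}}

```text
t: 3.53
eef_pos: [0.5395, 0.0173, 0.171]
tool_rot: [0.443, -0.55, 0.551, -0.444]
contact_force: [-0.4, 0.3, 6.3]
grip_width: 0.0006
```

{"method": "move_arm", "body": {"targets": [{"jaw":1,"slide":[0,1,0],"twist":[0,0,0]},{"jaw":1,"slide":[0,0.5,0],"twist":[0,0,0]},{"jaw":1,"slide":[0,0,0],"twist":[0,0,0]}]}}

```text
t: 3.78
eef_pos: [0.5395, 0.0173, 0.1696]
tool_rot: [0.443, -0.55, 0.551, -0.445]
contact_force: [0.6, -1.1, 5.6]
grip_width: 0.0005
```

{"method": "move_arm", "body": {"targets": [{"jaw":1,"slide":[0,1,0],"twist":[0,0,0]},{"jaw":1,"slide":[0,1,0],"twist":[0,0,0]},{"jaw":1,"slide":[0,0,0],"twist":[0,0,0]}]}}

```text
t: 4.03
eef_pos: [0.5395, 0.0173, 0.1676]
tool_rot: [0.443, -0.55, 0.551, -0.445]
contact_force: [-1.3, -0.5, 6.1]
grip_width: 0.0005
```

{"method": "move_arm", "body": {"targets": [{"jaw":1,"slide":[0,1,0],"twist":[0,0,0]},{"jaw":1,"slide":[0,1,0],"twist":[0,0,0]},{"jaw":1,"slide":[0,0,0],"twist":[0,0,0]}]}}

```text
t: 4.28
eef_pos: [0.5396, 0.0173, 0.1656]
tool_rot: [0.443, -0.55, 0.551, -0.445]
contact_force: [0.0, -0.8, 5.8]
grip_width: 0.0005
```

{"method": "move_arm", "body": {"targets": [{"jaw":1,"slide":[0,1,0],"twist":[0,0,0]},{"jaw":1,"slide":[0,1,0],"twist":[0,0,0]},{"jaw":1,"slide":[0,0,0],"twist":[0,0,0]}]}}

```text
t: 4.53
eef_pos: [0.5396, 0.0173, 0.1637]
tool_rot: [0.443, -0.55, 0.551, -0.445]
contact_force: [-0.8, -0.1, 6.2]
grip_width: 0.0008
```

{"method": "move_arm", "body": {"targets": [{"jaw":1,"slide":[0,1,0],"twist":[0,0,0]},{"jaw":1,"slide":[0,1,0],"twist":[0,0,0]},{"jaw":1,"slide":[0,0,0],"twist":[0,0,0]}]}}

```text
t: 4.78
eef_pos: [0.5396, 0.0173, 0.1617]
tool_rot: [0.443, -0.55, 0.551, -0.445]
contact_force: [-0.5, 0.6, 7.5]
grip_width: 0.0005
```

{"method": "move_arm", "body": {"targets": [{"jaw":1,"slide":[0,1,0],"twist":[0,0,0]},{"jaw":1,"slide":[0,0,0],"twist":[0,0,0]}]}}

```text
t: 4.95
eef_pos: [0.5396, 0.0172, 0.1607]
tool_rot: [0.443, -0.55, 0.551, -0.445]
contact_force: [-1.0, -0.2, 6.8]
grip_width: 0.0003
```

{"method": "move_arm", "body": {"targets": [{"jaw":1,"slide":[0,1,0],"twist":[0,0,0]},{"jaw":1,"slide":[0,0.6,0],"twist":[0,0,0]},{"jaw":1,"slide":[0,0,0],"twist":[0,0,0]}]}}

```text
t: 5.2
eef_pos: [0.5396, 0.0173, 0.1592]
tool_rot: [0.443, -0.55, 0.551, -0.445]
contact_force: [-0.8, -0.9, 7.3]
grip_width: 0.0004
```

{"method": "move_arm", "body": {"targets": [{"jaw":1,"slide":[0,1,0],"twist":[0,0,0]},{"jaw":1,"slide":[0,0.6,0],"twist":[0,0,0]},{"jaw":1,"slide":[0,0,0],"twist":[0,0,0]}]}}

```text
t: 5.45
eef_pos: [0.5397, 0.0173, 0.1576]
tool_rot: [0.443, -0.55, 0.551, -0.445]
contact_force: [-0.5, 1.0, 7.7]
grip_width: 0.0002
```

{"method": "move_arm", "body": {"targets": [{"jaw":1,"slide":[0,1,0],"twist":[0,0,0]},{"jaw":1,"slide":[0,0.6,0],"twist":[0,0,0]},{"jaw":1,"slide":[0,0,0],"twist":[0,0,0]}]}}

```text
t: 5.7
eef_pos: [0.5398, 0.0172, 0.1562]
tool_rot: [0.443, -0.55, 0.551, -0.445]
contact_force: [-1.3, -0.2, 8.6]
grip_width: 0.0004
```

{"method": "move_arm", "body": {"targets": [{"jaw":1,"slide":[0,1,0],"twist":[0,0,0]},{"jaw":1,"slide":[0,0,0],"twist":[0,0,0]},{"jaw":1,"slide":[0,0,0],"twist":[0,0,0]}]}}

```text
t: 5.95
eef_pos: [0.5399, 0.0172, 0.1553]
tool_rot: [0.443, -0.55, 0.551, -0.445]
contact_force: [-0.3, 0.1, 8.2]
grip_width: 0.0001
```

{"method": "move_arm", "body": {"targets": [{"jaw":1,"slide":[0,1,0],"twist":[0,0,0]},{"jaw":1,"slide":[0,0.4,0],"twist":[0,0,0]},{"jaw":1,"slide":[0,0,0],"twist":[0,0,0]}]}}

```text
t: 6.2
eef_pos: [0.5399, 0.0172, 0.1539]
tool_rot: [0.443, -0.55, 0.551, -0.445]
contact_force: [-0.0, -0.6, 8.8]
grip_width: 0.0005
```

{"method": "move_arm", "body": {"targets": [{"jaw":1,"slide":[0,1,0],"twist":[0,0,0]},{"jaw":1,"slide":[0,0.2,0],"twist":[0,0,0]},{"jaw":1,"slide":[0,0,0],"twist":[0,0,0]}]}}

```text
t: 6.45
eef_pos: [0.5399, 0.0172, 0.1527]
tool_rot: [0.443, -0.55, 0.551, -0.445]
contact_force: [-0.2, -1.4, 8.3]
grip_width: 0.0005
```

{"method": "move_arm", "body": {"targets": [{"jaw":1,"slide":[0,1,0],"twist":[0,0,0]},{"jaw":1,"slide":[0,0,0],"twist":[0,0,0]},{"jaw":1,"slide":[0,0,0],"twist":[0,0,0]}]}}

```text
t: 6.7
eef_pos: [0.5401, 0.0172, 0.152]
tool_rot: [0.443, -0.549, 0.551, -0.445]
contact_force: [-1.5, -0.4, 9.1]
grip_width: 0.0005
```

{"method": "move_arm", "body": {"targets": [{"jaw":1,"slide":[0,0.8,0],"twist":[0,0,0]},{"jaw":1,"slide":[0,0,0],"twist":[0,0,0]},{"jaw":1,"slide":[0,0,0],"twist":[0,0,0]}]}}

```text
t: 6.95
eef_pos: [0.5402, 0.0172, 0.1514]
tool_rot: [0.443, -0.549, 0.552, -0.445]
contact_force: [-1.8, -0.1, 11.4]
grip_width: 0.0005
```

{"method": "move_arm", "body": {"targets": [{"jaw":1,"slide":[0,0.7,0],"twist":[0,0,0]},{"jaw":1,"slide":[0,0,0],"twist":[0,0,0]},{"jaw":1,"slide":[0,0,0],"twist":[0,0,0]}]}}

```text
t: 7.2
eef_pos: [0.5402, 0.0172, 0.1509]
tool_rot: [0.443, -0.549, 0.552, -0.445]
contact_force: [-1.8, -0.7, 13.6]
grip_width: 0.0005
```

Pressed to 13.6 N. I'll hold it for more than 0.4 s.

{"method": "move_arm", "body": {"targets": [{"jaw":1,"slide":[0,0.1,0],"twist":[0,0,0]},{"jaw":1,"slide":[0,0,0],"twist":[0,0,0]},{"jaw":1,"slide":[0,0,0],"twist":[0,0,0]},{"jaw":1,"slide":[0,0,0],"twist":[0,0,0]},{"jaw":1,"slide":[0,0,0],"twist":[0,0,0]},{"jaw":1,"slide":[0,0,0],"twist":[0,0,0]},{"jaw":1,"slide":[0,0,0],"twist":[0,0,0]}]}}

```text
t: 7.78
eef_pos: [0.5402, 0.0172, 0.1509]
tool_rot: [0.443, -0.549, 0.552, -0.445]
contact_force: [-2.2, -0.4, 13.8]
grip_width: 0.0005
```

{"method": "move_arm", "body": {"targets": [{"jaw":1,"slide":[0,-6,0],"twist":[0,0,0]},{"jaw":1,"slide":[0,-8,0],"twist":[0,0,0]},{"jaw":1,"slide":[0,-8,0],"twist":[0,0,0]},{"jaw":1,"slide":[0,-8,0],"twist":[0,0,0]},{"jaw":1,"slide":[0,-8,0],"twist":[0,0,0]},{"jaw":1,"slide":[0,-10,0],"twist":[0,0,0]},{"jaw":1,"slide":[0,-10,0],"twist":[0,0,0]},{"jaw":1,"slide":[0,-12,0],"twist":[0,0,0]},{"jaw":-0.3,"slide":[0,-12,0],"twist":[0,0,0]},{"jaw":-0.3,"slide":[0,-3,0],"twist":[0,0,0]}]}}

```text
t: 8.62
eef_pos: [0.5395, 0.0173, 0.2357]
tool_rot: [0.443, -0.55, 0.551, -0.445]
contact_force: [0.4, 0.0, -0.1]
grip_width: 0.0097
```

{"method": "move_arm", "body": {"targets": [{"jaw":-0.3,"slide":[0,0,0],"twist":[0,0,0]},{"jaw":-0.3,"slide":[0,0,0],"twist":[0,0,0]},{"jaw":-0.3,"slide":[0,0,0],"twist":[0,0,0]},{"jaw":-0.3,"slide":[0,0,0],"twist":[0,0,0]},{"jaw":-0.3,"slide":[0,0,0],"twist":[0,0,0]}]}}

```text
t: 9.03
eef_pos: [0.5386, 0.0174, 0.2331]
tool_rot: [-0.444, 0.551, -0.55, 0.444]
contact_force: [0.3, 0.2, -0.1]
grip_width: 0.0424
```

```bash
python3 - <<'E'
from h import *
go(.539,.0175,.165,-12.5)
s=manip.snapshot("scene")
cv2.imwrite("pics/ej.png",cv2.resize(s[120:230,260:370],None,fx=4,fy=4,interpolation=cv2.INTER_CUBIC))
E
```

```text
t 9.03 q6 0.1 pos [0.5386 0.0174 0.2331] F [ 0.25  0.22 -0.15] w 0.0424
twist [0.07 0.27 0.  ] slide now [-0.2 68.1  0.4] slide after twist [-0.2 68.1  0.3]
```

View pics/ej.png

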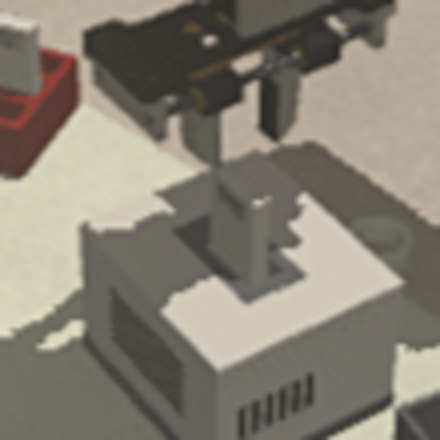

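It popped up: the cartridge now stands tall at about (240,220), between the open fingers. I'll go down and grip it.

{"method": "move_arm", "body": {"targets": [{"jaw":-0.3,"slide":[0,15,0],"twist":[0,0,0]},{"jaw":-0.3,"slide":[0,15,0],"twist":[0,0,0]},{"jaw":-0.3,"slide":[0,15,0],"twist":[0,0,0]},{"jaw":-0.3,"slide":[0,15,0],"twist":[0,0,0]},{"jaw":-0.3,"slide":[0,8,0],"twist":[0,0,0]},{"jaw":-0.3,"slide":[0,0,0],"twist":[0,0,0]},{"jaw":1,"slide":[0,0,0],"twist":[0,0,0]},{"jaw":1,"slide":[0,0,0],"twist":[0,0,0]},{"jaw":1,"slide":[0,0,0],"twist":[0,0,0]},{"jaw":1,"slide":[0,0,0],"twist":[0,0,0]}], "squeeze": 15}}

```text
t: 9.92
eef_pos: [0.5393, 0.0173, 0.1666]
tool_rot: [0.443, -0.55, 0.551, -0.444]
contact_force: [0.8, -0.5, -0.4]
grip_width: 0.0377
```

{"method": "move_arm", "body": {"targets": [{"jaw":1,"slide":[0,0,0],"twist":[0,0,0]},{"jaw":1,"slide":[0,0,0],"twist":[0,0,0]},{"jaw":1,"slide":[0,0,0],"twist":[0,0,0]},{"jaw":1,"slide":[0,0,0],"twist":[0,0,0]}]}}

```text
t: 10.25
eef_pos: [0.5389, 0.0174, 0.1658]
tool_rot: [0.444, -0.55, 0.55, -0.444]
contact_force: [-0.7, 0.4, 0.6]
grip_width: 0.0139
```

{"method": "move_arm", "body": {"targets": [{"jaw":1,"slide":[0,-5,0],"twist":[0,0,0]},{"jaw":1,"slide":[0,-8,0],"twist":[0,0,0]},{"jaw":1,"slide":[0,-10,0],"twist":[0,0,0]},{"jaw":1,"slide":[0,-10,0],"twist":[0,0,0]},{"jaw":1,"slide":[0,-10,0],"twist":[0,0,0]},{"jaw":1,"slide":[0,-10,0],"twist":[0,0,0]},{"jaw":1,"slide":[0,-10,0],"twist":[0,0,0]},{"jaw":1,"slide":[0,-10,0],"twist":[0,0,0]},{"jaw":1,"slide":[0,-7,0],"twist":[0,0,0]},{"jaw":1,"slide":[0,0,0],"twist":[0,0,0]}]}}

```text
t: 11.08
eef_pos: [0.5396, 0.0173, 0.2477]
tool_rot: [0.443, -0.55, 0.551, -0.445]
contact_force: [-0.1, -0.3, -0.7]
grip_width: 0.014
```

```bash
python3 -c "
from h import *
go(.4907,.248,.245,-19.7)"
```

```text
t 11.08 q6 0.1 pos [0.5396 0.0173 0.2477] F [-0.1  -0.27 -0.69] w 0.014
twist [-0.18  7.47 -0.04] slide now [-215.1    2.5  -96.7] slide after twist [-200.7    2.7 -123.8]
```

{"method": "move_arm", "body": {"targets": [{"jaw":1,"slide":[0,0,0],"twist":[0,7,0]},{"jaw":1,"slide":[-22,0,-13.5],"twist":[0,0,0]},{"jaw":1,"slide":[-22,0,-13.5],"twist":[0,0,0]},{"jaw":1,"slide":[-22,0,-13.5],"twist":[0,0,0]},{"jaw":1,"slide":[-22,0,-13.5],"twist":[0,0,0]},{"jaw":1,"slide":[-22,0,-13.5],"twist":[0,0,0]},{"jaw":1,"slide":[-22,0,-13.5],"twist":[0,0,0]},{"jaw":1,"slide":[-22,0,-13.5],"twist":[0,0,0]},{"jaw":1,"slide":[-22,0,-14],"twist":[0,0,0]},{"jaw":1,"slide":[-24,0,-14],"twist":[0,0,0]}]}}

```text
t: 11.92
eef_pos: [0.4884, 0.2475, 0.2453]
tool_rot: [-0.41, 0.577, -0.576, 0.409]
contact_force: [0.9, 0.2, -0.6]
grip_width: 0.0137
```

{"method": "move_arm", "body": {"targets": [{"jaw":1,"slide":[0,10,0],"twist":[0,0,0]},{"jaw":1,"slide":[0,10,0],"twist":[0,0,0]},{"jaw":1,"slide":[0,0,0],"twist":[0,0,0]},{"jaw":1,"slide":[0,0,0],"twist":[0,0,0]}]}}

```text
t: 12.25
eef_pos: [0.4888, 0.2455, 0.2246]
tool_rot: [-0.41, 0.577, -0.577, 0.408]
contact_force: [0.6, 0.2, -1.4]
grip_width: 0.0141
```

```bash
python3 -c "
from h import *
go(.4907,.248,.090,-19.7)"
```

```text
t 12.25 q6 0.66 pos [0.4888 0.2455 0.2246] F [ 0.56  0.17 -1.44] w 0.0141
twist [0.11 0.42 0.1 ] slide now [ -3.3 134.6   1.2] slide after twist [ -3.  134.6   0.9]
```

{"method": "move_arm", "body": {"targets": [{"jaw":1,"slide":[-2,15,0],"twist":[0,0,0]},{"jaw":1,"slide":[0,15,0],"twist":[0,0,0]},{"jaw":1,"slide":[0,15,0],"twist":[0,0,0]},{"jaw":1,"slide":[0,15,0],"twist":[0,0,0]},{"jaw":1,"slide":[0,15,0],"twist":[0,0,0]},{"jaw":1,"slide":[0,15,0],"twist":[0,0,0]},{"jaw":1,"slide":[0,15,0],"twist":[0,0,0]},{"jaw":1,"slide":[0,15,0],"twist":[0,0,0]},{"jaw":1,"slide":[0,4,0],"twist":[0,0,0]},{"jaw":1,"slide":[0,0,0],"twist":[0,0,0]}]}}

```text
t: 13.08
eef_pos: [0.4896, 0.2474, 0.101]
tool_rot: [-0.41, 0.577, -0.577, 0.408]
contact_force: [0.3, 0.1, -0.4]
grip_width: 0.0137
```

{"method": "move_arm", "body": {"targets": [{"jaw":1,"slide":[0,0,0],"twist":[0,0,0]},{"jaw":-0.3,"slide":[0,0,0],"twist":[0,0,0]},{"jaw":-0.3,"slide":[0,0,0],"twist":[0,0,0]},{"jaw":-0.3,"slide":[0,0,0],"twist":[0,0,0]},{"jaw":-0.3,"slide":[0,0,0],"twist":[0,0,0]},{"jaw":-0.3,"slide":[0,0,0],"twist":[0,0,0]},{"jaw":-0.3,"slide":[0,0,0],"twist":[0,0,0]},{"jaw":-0.3,"slide":[0,0,0],"twist":[0,0,0]}]}}

```text
t: 13.75
eef_pos: [0.4897, 0.2485, 0.1018]
tool_rot: [-0.409, 0.576, -0.576, 0.41]
contact_force: [-0.6, -1.0, -0.6]
grip_width: 0.056
```

{"method": "move_arm", "body": {"targets": [{"jaw":-0.3,"slide":[0,-10,0],"twist":[0,0,0]},{"jaw":-0.3,"slide":[0,-15,0],"twist":[0,0,0]},{"jaw":-0.3,"slide":[0,-20,0],"twist":[0,0,0]},{"jaw":-0.3,"slide":[0,-25,0],"twist":[0,0,0]},{"jaw":-0.3,"slide":[0,-25,0],"twist":[0,0,0]},{"jaw":-0.3,"slide":[0,-25,0],"twist":[0,0,0]},{"jaw":-0.3,"slide":[0,-25,0],"twist":[0,0,0]},{"jaw":-0.3,"slide":[0,0,0],"twist":[0,0,0]}]}}

```text
t: 14.42
eef_pos: [0.4917, 0.2492, 0.2529]
tool_rot: [0.406, -0.575, 0.577, -0.413]
contact_force: [1.3, 0.3, 1.0]
grip_width: 0.0597
```

```bash
python3 - <<'E'
from h import *
go(.4515,-.301,.25,20)
s=manip.snapshot("scene")
cv2.imwrite("pics/bin.png",cv2.resize(s[110:300,230:490],None,fx=3,fy=3,interpolation=cv2.INTER_CUBIC))
E
```

```text
t 14.42 q6 0.67 pos [0.4917 0.2492 0.2529] F [1.34 0.32 1.04] w 0.0597
twist [ -0.55 -39.22  -0.19] slide now [532.8   0.6 143.1] slide after twist [ 503.3    2.9 -225.9]
```

View pics/bin.png

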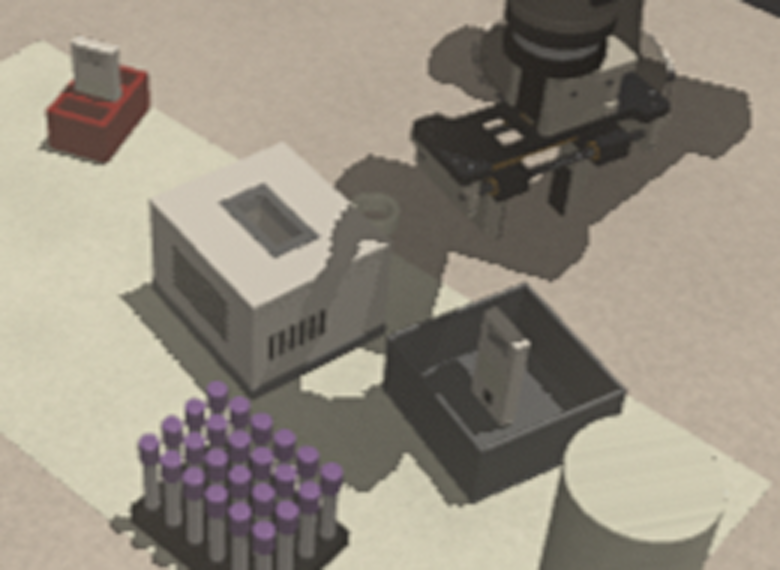

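The used cartridge is standing in the bin (crop (500,365)) and the slot is empty (crop (268,220)). On to the rack.

{"method": "move_arm", "body": {"targets": [{"jaw":-0.3,"slide":[36,0,9.5],"twist":[0,0,0]},{"jaw":-0.3,"slide":[36,0,9.5],"twist":[0,0,0]},{"jaw":-0.3,"slide":[36,0,9.5],"twist":[0,0,0]},{"jaw":-0.3,"slide":[36,0,9.5],"twist":[0,0,0]},{"jaw":-0.3,"slide":[36,0,9.5],"twist":[0,0,0]},{"jaw":-0.3,"slide":[36,0,9.5],"twist":[0,0,0]},{"jaw":-0.3,"slide":[36,0,9.5],"twist":[0,0,0]},{"jaw":-0.3,"slide":[36,0,9.5],"twist":[0,0,0]},{"jaw":-0.3,"slide":[36,0,9.5],"twist":[0,0,0]},{"jaw":-0.3,"slide":[36,0,9.5],"twist":[0,0,0]}]}}

```text
t: 15.3
eef_pos: [0.4599, -0.1243, 0.2462]
tool_rot: [-0.41, 0.577, -0.576, 0.409]
contact_force: [1.2, -0.6, -0.1]
grip_width: 0.06
```

{"method": "move_arm", "body": {"targets": [{"jaw":-0.3,"slide":[36,0,9.5],"twist":[0,0,0]},{"jaw":-0.3,"slide":[36,0,9.5],"twist":[0,0,0]},{"jaw":-0.3,"slide":[36,0,9.5],"twist":[0,0,0]},{"jaw":-0.3,"slide":[0,0,0],"twist":[0,-6.5,0]},{"jaw":-0.3,"slide":[0,0,0],"twist":[0,-6.5,0]},{"jaw":-0.3,"slide":[0,0,0],"twist":[0,-6.5,0]},{"jaw":-0.3,"slide":[0,0,0],"twist":[0,-6.5,0]},{"jaw":-0.3,"slide":[0,0,0],"twist":[0,-6.5,0]},{"jaw":-0.3,"slide":[0,0,0],"twist":[0,-6.5,0]},{"jaw":-0.3,"slide":[0,0,0],"twist":[0,0,0]}]}}

```text
t: 16.13
eef_pos: [0.4518, -0.2339, 0.246]
tool_rot: [-0.579, 0.406, -0.405, 0.579]
contact_force: [0.4, -0.3, -0.1]
grip_width: 0.0599
```

```bash
python3 - <<'E'
from h import *
go(.4515,-.301,.15,20)
B=lambda q:np.array(q)/3+[230,110]
P=plane("scene",B([(220,203),(265,184),(318,236),(272,256)]),.12)
print(P.mean(0))
E
```

```text
t 16.13 q6 -0.98 pos [ 0.4518 -0.2339  0.246 ] F [ 0.37 -0.31 -0.14] w 0.0599
twist [ 0.06  0.   -0.09] slide now [ 63.2  95.9 -23.1] slide after twist [ 63.   96.  -23.2]
[0.53829125 0.01851767 0.12      ]
```

{"method": "move_arm", "body": {"targets": [{"jaw":-0.3,"slide":[20,10,-8],"twist":[0,0,0]},{"jaw":-0.3,"slide":[20,20,-8],"twist":[0,0,0]},{"jaw":-0.3,"slide":[20,20,-7],"twist":[0,0,0]},{"jaw":-0.3,"slide":[3,20,0],"twist":[0,0,0]},{"jaw":-0.3,"slide":[0,20,0],"twist":[0,0,0]},{"jaw":-0.3,"slide":[0,6,0],"twist":[0,0,0]},{"jaw":-0.3,"slide":[0,0,0],"twist":[0,0,0]},{"jaw":-0.3,"slide":[0,0,0],"twist":[0,0,0]},{"jaw":-0.3,"slide":[0,0,0],"twist":[0,0,0]}]}}

```text
t: 16.88
eef_pos: [0.4525, -0.3014, 0.1519]
tool_rot: [0.578, -0.406, 0.408, -0.578]
contact_force: [-0.0, 0.9, 0.5]
grip_width: 0.0596
```

```bash
python3 - <<'E'
from h import *
go(.4515,-.301,.09,20)
s=manip.snapshot("scene")
cv2.imwrite("pics/rack.png",cv2.resize(s[85:175,210:310],None,fx=5,fy=5,interpolation=cv2.INTER_CUBIC))
E
```

```text
t 16.88 q6 -1.07 pos [ 0.4525 -0.3014  0.1519] F [-0.05  0.93  0.5 ] w 0.0596
twist [-0.06 -0.25  0.1 ] slide now [-0.8 61.9 -0.9] slide after twist [-0.7 61.9 -0.8]
```

View pics/rack.png

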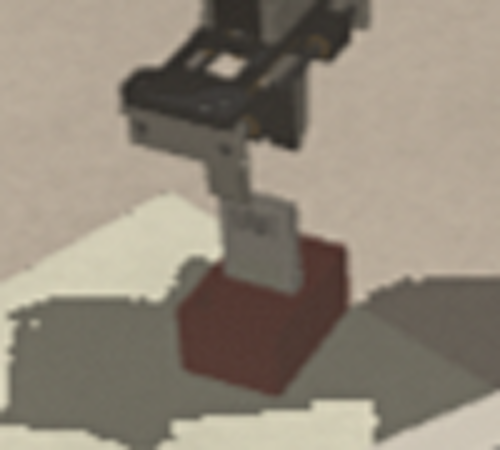

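The open fingers straddle the fresh cartridge (top at crop (260,200), near finger at (230,175)). I'll go down and grip.

{"method": "move_arm", "body": {"targets": [{"jaw":-0.3,"slide":[0,15,0],"twist":[0,0,0]},{"jaw":-0.3,"slide":[0,15,0],"twist":[0,0,0]},{"jaw":-0.3,"slide":[0,15,0],"twist":[0,0,0]},{"jaw":-0.3,"slide":[0,10,0],"twist":[0,0,0]},{"jaw":-0.3,"slide":[0,4,0],"twist":[0,0,0]},{"jaw":-0.3,"slide":[0,0,0],"twist":[0,0,0]},{"jaw":-0.3,"slide":[0,0,0],"twist":[0,0,0]}]}}

```text
t: 17.52
eef_pos: [0.4523, -0.3015, 0.0924]
tool_rot: [0.578, -0.406, 0.407, -0.578]
contact_force: [1.1, -0.3, 0.0]
grip_width: 0.0597
```

{"method": "move_arm", "body": {"targets": [{"jaw":1,"slide":[0,0,0],"twist":[0,0,0]},{"jaw":1,"slide":[0,0,0],"twist":[0,0,0]},{"jaw":1,"slide":[0,0,0],"twist":[0,0,0]},{"jaw":1,"slide":[0,0,0],"twist":[0,0,0]},{"jaw":1,"slide":[0,0,0],"twist":[0,0,0]},{"jaw":1,"slide":[0,0,0],"twist":[0,0,0]},{"jaw":1,"slide":[0,0,0],"twist":[0,0,0]},{"jaw":1,"slide":[0,0,0],"twist":[0,0,0]},{"jaw":1,"slide":[0,0,0],"twist":[0,0,0]}], "squeeze": 15}}

```text
t: 18.27
eef_pos: [0.4519, -0.3012, 0.0917]
tool_rot: [-0.578, 0.407, -0.407, 0.578]
contact_force: [-0.2, 0.8, -1.4]
grip_width: 0.0141
```

{"method": "move_arm", "body": {"targets": [{"jaw":1,"slide":[0,-6,0],"twist":[0,0,0]},{"jaw":1,"slide":[0,-12,0],"twist":[0,0,0]},{"jaw":1,"slide":[0,-15,0],"twist":[0,0,0]},{"jaw":1,"slide":[0,-18,0],"twist":[0,0,0]},{"jaw":1,"slide":[0,-20,0],"twist":[0,0,0]},{"jaw":1,"slide":[0,-20,0],"twist":[0,0,0]},{"jaw":1,"slide":[0,-20,0],"twist":[0,0,0]},{"jaw":1,"slide":[0,-20,0],"twist":[0,0,0]},{"jaw":1,"slide":[0,-19,0],"twist":[0,0,0]},{"jaw":1,"slide":[0,0,0],"twist":[0,0,0]}]}}

```text
t: 19.1
eef_pos: [0.4531, -0.3022, 0.246]
tool_rot: [0.579, -0.404, 0.409, -0.578]
contact_force: [0.7, -0.4, -0.9]
grip_width: 0.0137
```

```bash
python3 -c "
from h import *
go(.5385,.0175,.242,-12.5)"
```

```text
t 19.1 q6 -1.07 pos [ 0.4531 -0.3022  0.246 ] F [ 0.67 -0.37 -0.91] w 0.0137
twist [-0.3  32.28  0.3 ] slide now [-272.     2.9  188.5] slide after twist [-330.7    4.    14.2]
```

{"method": "move_arm", "body": {"targets": [{"jaw":1,"slide":[0,0,0],"twist":[0,6.4,0]},{"jaw":1,"slide":[0,0,0],"twist":[0,6.4,0]},{"jaw":1,"slide":[0,0,0],"twist":[0,6.4,0]},{"jaw":1,"slide":[0,0,0],"twist":[0,6.4,0]},{"jaw":1,"slide":[0,0,0],"twist":[0,6.4,0]},{"jaw":1,"slide":[-30,0,1.3],"twist":[0,0,0]},{"jaw":1,"slide":[-30,0,1.3],"twist":[0,0,0]},{"jaw":1,"slide":[-30,0,1.3],"twist":[0,0,0]},{"jaw":1,"slide":[-30,0,1.3],"twist":[0,0,0]},{"jaw":1,"slide":[-30,0,1.3],"twist":[0,0,0]}]}}

```text
t: 19.93
eef_pos: [0.4897, -0.1545, 0.241]
tool_rot: [-0.444, 0.551, -0.55, 0.444]
contact_force: [0.4, 0.6, -1.7]
grip_width: 0.0143
```

{"method": "move_arm", "body": {"targets": [{"jaw":1,"slide":[-30,0,1.3],"twist":[0,0,0]},{"jaw":1,"slide":[-30,0,1.3],"twist":[0,0,0]},{"jaw":1,"slide":[-30,0,1.3],"twist":[0,0,0]},{"jaw":1,"slide":[-30,0,1.3],"twist":[0,0,0]},{"jaw":1,"slide":[-30,0,1.3],"twist":[0,0,0]},{"jaw":1,"slide":[-20,0,1],"twist":[0,0,0]},{"jaw":1,"slide":[0,0,0],"twist":[0,0,0]},{"jaw":1,"slide":[0,0,0],"twist":[0,0,0]}]}}

```text
t: 20.6
eef_pos: [0.533, 0.0094, 0.241]
tool_rot: [-0.445, 0.55, -0.55, 0.444]
contact_force: [0.6, -0.2, -1.1]
grip_width: 0.0137
```

```bash
python3 -c "
from h import *
go(.5387,.0175,.215,-12.5)"
```

```text
t 20.6 q6 0.09 pos [0.533  0.0094 0.241 ] F [ 0.63 -0.2  -1.12] w 0.0137
twist [0.07 0.41 0.02] slide now [-9.1 25.9  3.9] slide after twist [-9.2 26.   3.8]
```

{"method": "move_arm", "body": {"targets": [{"jaw":1,"slide":[-5,0,2],"twist":[0,0,0]},{"jaw":1,"slide":[-4,0,2],"twist":[0,0.4,0]},{"jaw":1,"slide":[0,8,0],"twist":[0,0,0]},{"jaw":1,"slide":[0,8,0],"twist":[0,0,0]},{"jaw":1,"slide":[0,0,0],"twist":[0,0,0]},{"jaw":1,"slide":[0,0,0],"twist":[0,0,0]},{"jaw":1,"slide":[0,0,0],"twist":[0,0,0]}]}}

```text
t: 21.18
eef_pos: [0.5391, 0.0162, 0.2256]
tool_rot: [-0.442, 0.552, -0.552, 0.442]
contact_force: [0.4, 0.2, -0.7]
grip_width: 0.0139
```

```bash
python3 - <<'E'
from h import *
go(.5387,.0175,.205,-12.5)
s=manip.snapshot("scene")
cv2.imwrite("pics/ins.png",cv2.resize(s[120:230,260:370],None,fx=5,fy=5,interpolation=cv2.INTER_CUBIC))
# where should cartridge foot corners & slot mouth corners appear in the crop
p=manip.read_state()["eef_pos"];c,q=np.cos(np.radians(-12.5)),np.sin(np.radians(-12.5))
for nm,ctr,z in(("foot",p[:2],p[2]-.0845),("top",p[:2],p[2]+.0205)):
    P=[[ctr[0]+c*a-q*b,ctr[1]+q*a+c*b,z] for a,b in((.007,-.025),(.007,.025),(-.007,.025))]
    print(nm,((proj("scene",P)-[260,120])*5).round(0).tolist())
E
```

```text
t 21.18 q6 0.11 pos [0.5391 0.0162 0.2256] F [ 0.4   0.25 -0.69] w 0.0139
twist [ 0.02 -0.16  0.  ] slide now [-1.2 20.6 -0.6] slide after twist [-1.2 20.6 -0.6]
foot [[257.0, 264.0], [310.0, 315.0], [331.0, 306.0]]
top [[258.0, 109.0], [314.0, 160.0], [337.0, 150.0]]
```

View pics/ins.png

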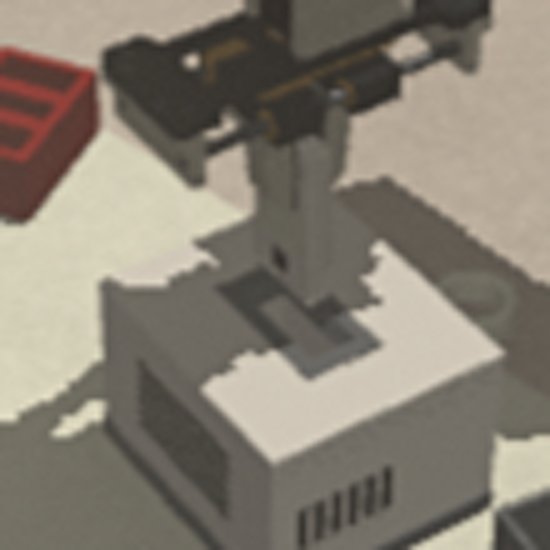

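The foot (crop about (310,302)) hangs above the slot plate (centre about (298,320)), matching the prediction. I'll insert in steps and watch the forces.

{"method": "move_arm", "body": {"targets": [{"jaw":1,"slide":[-1,6,-0.5],"twist":[0,0,0]},{"jaw":1,"slide":[0,6,0],"twist":[0,0,0]},{"jaw":1,"slide":[0,6,0],"twist":[0,0,0]},{"jaw":1,"slide":[0,3,0],"twist":[0,0,0]},{"jaw":1,"slide":[0,3,0],"twist":[0,0,0]},{"jaw":1,"slide":[0,0,0],"twist":[0,0,0]}]}}

```text
t: 21.73
eef_pos: [0.5386, 0.0176, 0.2009]
tool_rot: [-0.442, 0.552, -0.552, 0.442]
contact_force: [-0.1, -0.3, -0.6]
grip_width: 0.0139
```

{"method": "move_arm", "body": {"targets": [{"jaw":1,"slide":[0,2,0],"twist":[0,0,0]},{"jaw":1,"slide":[0,2,0],"twist":[0,0,0]},{"jaw":1,"slide":[0,0,0],"twist":[0,0,0]}]}}

```text
t: 21.98
eef_pos: [0.5394, 0.018, 0.198]
tool_rot: [0.441, -0.552, 0.552, -0.443]
contact_force: [1.1, 2.1, 0.3]
grip_width: 0.0138
```

{"method": "move_arm", "body": {"targets": [{"jaw":1,"slide":[-1,1,0],"twist":[0,0,0]},{"jaw":1,"slide":[0,2,0],"twist":[0,0,0]},{"jaw":1,"slide":[0,0,0],"twist":[0,0,0]}]}}

```text
t: 22.23
eef_pos: [0.5396, 0.0191, 0.195]
tool_rot: [0.441, -0.552, 0.552, -0.443]
contact_force: [1.3, 3.8, 3.7]
grip_width: 0.0137
```

{"method": "move_arm", "body": {"targets": [{"jaw":1,"slide":[-1,0,0],"twist":[0,0,0]},{"jaw":1,"slide":[-1,0,0],"twist":[0,0,0]},{"jaw":1,"slide":[0,0,0],"twist":[0,0,0]}]}}

```text
t: 22.48
eef_pos: [0.5392, 0.0204, 0.1943]
tool_rot: [-0.442, 0.552, -0.552, 0.442]
contact_force: [1.3, 0.5, 0.4]
grip_width: 0.0138
```

Force relieved. I'll continue down.

{"method": "move_arm", "body": {"targets": [{"jaw":1,"slide":[0,2,0],"twist":[0,0,0]},{"jaw":1,"slide":[0,2,0],"twist":[0,0,0]},{"jaw":1,"slide":[0,0,0],"twist":[0,0,0]}]}}

```text
t: 22.73
eef_pos: [0.5394, 0.0208, 0.1902]
tool_rot: [-0.442, 0.552, -0.552, 0.442]
contact_force: [0.5, 3.3, -1.9]
grip_width: 0.014
```

{"method": "move_arm", "body": {"targets": [{"jaw":1,"slide":[-1,0,0],"twist":[0,0,0]},{"jaw":1,"slide":[0,2,0],"twist":[0,0,0]},{"jaw":1,"slide":[0,2,0],"twist":[0,0,0]},{"jaw":1,"slide":[0,0,0],"twist":[0,0,0]}]}}

```text
t: 23.07
eef_pos: [0.5393, 0.0213, 0.186]
tool_rot: [-0.442, 0.552, -0.552, 0.442]
contact_force: [-0.7, -0.7, -0.8]
grip_width: 0.0136
```

{"method": "move_arm", "body": {"targets": [{"jaw":1,"slide":[0,2,0],"twist":[0,0,0]},{"jaw":1,"slide":[0,2,0],"twist":[0,0,0]},{"jaw":1,"slide":[0,2,0],"twist":[0,0,0]},{"jaw":1,"slide":[0,2,0],"twist":[0,0,0]},{"jaw":1,"slide":[0,0,0],"twist":[0,0,0]}]}}

```text
t: 23.48
eef_pos: [0.5395, 0.0215, 0.1782]
tool_rot: [-0.442, 0.552, -0.552, 0.442]
contact_force: [-0.2, 1.1, -0.3]
grip_width: 0.0141
```

{"method": "move_arm", "body": {"targets": [{"jaw":1,"slide":[0,2,0],"twist":[0,0,0]},{"jaw":1,"slide":[0,2,0],"twist":[0,0,0]},{"jaw":1,"slide":[0,2,0],"twist":[0,0,0]},{"jaw":1,"slide":[0,2,0],"twist":[0,0,0]},{"jaw":1,"slide":[0,0,0],"twist":[0,0,0]}]}}

```text
t: 23.9
eef_pos: [0.5395, 0.0216, 0.1702]
tool_rot: [-0.442, 0.552, -0.552, 0.442]
contact_force: [0.3, -0.3, -0.7]
grip_width: 0.0142
```

{"method": "move_arm", "body": {"targets": [{"jaw":1,"slide":[0,2,0],"twist":[0,0,0]},{"jaw":1,"slide":[0,0,0],"twist":[0,0,0]},{"jaw":-0.1,"slide":[0,0,0],"twist":[0,0,0]},{"jaw":-0.1,"slide":[0,0,0],"twist":[0,0,0]},{"jaw":-0.1,"slide":[0,0,0],"twist":[0,0,0]},{"jaw":-0.1,"slide":[0,0,0],"twist":[0,0,0]},{"jaw":-0.1,"slide":[0,0,0],"twist":[0,0,0]},{"jaw":-0.1,"slide":[0,0,0],"twist":[0,0,0]}]}}

```text
t: 24.57
eef_pos: [0.5398, 0.0215, 0.1687]
tool_rot: [-0.442, 0.552, -0.552, 0.442]
contact_force: [0.1, -0.0, 0.1]
grip_width: 0.0483
```

{"method": "move_arm", "body": {"targets": [{"jaw":-0.1,"slide":[0,-8,0],"twist":[0,0,0]},{"jaw":-0.1,"slide":[0,-12,0],"twist":[0,0,0]},{"jaw":-0.1,"slide":[0,-15,0],"twist":[0,0,0]},{"jaw":-0.1,"slide":[0,-15,0],"twist":[0,0,0]},{"jaw":1,"slide":[0,-5,0],"twist":[0,0,0]},{"jaw":1,"slide":[2,0,0],"twist":[0,0,0]},{"jaw":1,"slide":[0,0,0],"twist":[0,0,0]},{"jaw":1,"slide":[0,0,0],"twist":[0,0,0]},{"jaw":1,"slide":[0,0,0],"twist":[0,0,0]},{"jaw":1,"slide":[0,0,0],"twist":[0,0,0]}]}}

```text
t: 25.4
eef_pos: [0.539, 0.0196, 0.223]
tool_rot: [-0.442, 0.552, -0.552, 0.442]
contact_force: [-0.9, 0.2, -0.0]
grip_width: 0.0152
```

```bash
python3 - <<'E'
from h import *
go(.5394,.0185,.213,-12.5)
s=manip.snapshot("scene")
cv2.imwrite("pics/press2.png",cv2.resize(s[120:230,260:370],None,fx=5,fy=5,interpolation=cv2.INTER_CUBIC))
E
```

```text
t 25.4 q6 0.11 pos [0.539  0.0196 0.223 ] F [-0.87  0.22 -0.03] w 0.0152
twist [ 0.08 -0.13  0.  ] slide now [ 1.  10.   0.6] slide after twist [ 1.  10.   0.6]
```

View pics/press2.png

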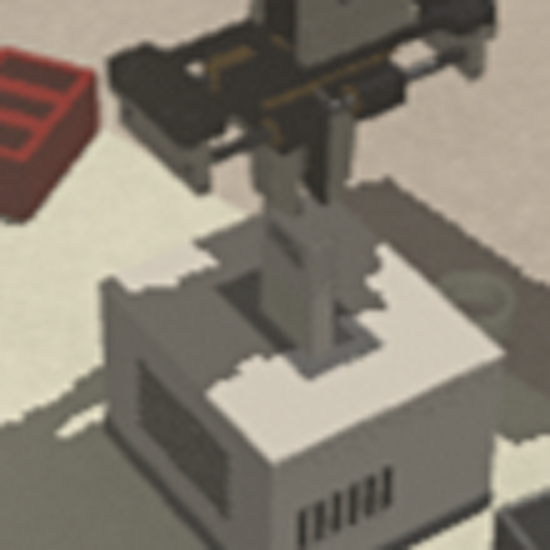

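The fresh cartridge is upright in the slot at ejected height (top at crop about (300,225)). The stop can't come before TCP z of about 0.171, so I'll move moderately to 0.174 and then feel.

{"method": "move_arm", "body": {"targets": [{"jaw":1,"slide":[1,0,0.5],"twist":[0,0,0]},{"jaw":1,"slide":[0,4,0],"twist":[0,0,0]},{"jaw":1,"slide":[0,4,0],"twist":[0,0,0]},{"jaw":1,"slide":[0,3,0],"twist":[0,0,0]},{"jaw":1,"slide":[0,3,0],"twist":[0,0,0]},{"jaw":1,"slide":[0,3,0],"twist":[0,0,0]},{"jaw":1,"slide":[0,0,0],"twist":[0,0,0]}]}}

```text
t: 26.03
eef_pos: [0.5396, 0.0185, 0.2064]
tool_rot: [-0.442, 0.552, -0.552, 0.442]
contact_force: [0.3, 0.8, 2.4]
grip_width: 0.0005
```

{"method": "move_arm", "body": {"targets": [{"jaw":1,"slide":[0,4,0],"twist":[0,0,0]},{"jaw":1,"slide":[0,4,0],"twist":[0,0,0]},{"jaw":1,"slide":[0,4,0],"twist":[0,0,0]},{"jaw":1,"slide":[0,4,0],"twist":[0,0,0]},{"jaw":1,"slide":[0,4,0],"twist":[0,0,0]},{"jaw":1,"slide":[0,3,0],"twist":[0,0,0]},{"jaw":1,"slide":[0,3,0],"twist":[0,0,0]},{"jaw":1,"slide":[0,3,0],"twist":[0,0,0]},{"jaw":1,"slide":[0,2,0],"twist":[0,0,0]},{"jaw":1,"slide":[0,0,0],"twist":[0,0,0]}]}}

```text
t: 26.87
eef_pos: [0.5398, 0.0185, 0.1761]
tool_rot: [0.442, -0.552, 0.552, -0.442]
contact_force: [-0.5, -0.4, 5.2]
grip_width: 0.0007
```

{"method": "move_arm", "body": {"targets": [{"jaw":1,"slide":[0,2,0],"twist":[0,0,0]},{"jaw":1,"slide":[0,2,0],"twist":[0,0,0]},{"jaw":1,"slide":[0,1.5,0],"twist":[0,0,0]},{"jaw":1,"slide":[0,0,0],"twist":[0,0,0]}]}}

```text
t: 27.2
eef_pos: [0.5398, 0.0185, 0.1708]
tool_rot: [0.442, -0.552, 0.552, -0.442]
contact_force: [-0.9, -0.3, 5.7]
grip_width: 0.0004
```

{"method": "move_arm", "body": {"targets": [{"jaw":1,"slide":[0,1.3,0],"twist":[0,0,0]},{"jaw":1,"slide":[0,1.2,0],"twist":[0,0,0]},{"jaw":1,"slide":[0,0,0],"twist":[0,0,0]}]}}

```text
t: 27.45
eef_pos: [0.5399, 0.0185, 0.1684]
tool_rot: [0.442, -0.552, 0.552, -0.442]
contact_force: [-1.4, 0.6, 6.1]
grip_width: 0.0003
```

{"method": "move_arm", "body": {"targets": [{"jaw":1,"slide":[0,1.3,0],"twist":[0,0,0]},{"jaw":1,"slide":[0,1.2,0],"twist":[0,0,0]},{"jaw":1,"slide":[0,0,0],"twist":[0,0,0]}]}}

```text
t: 27.7
eef_pos: [0.5398, 0.0185, 0.166]
tool_rot: [0.442, -0.552, 0.552, -0.442]
contact_force: [-0.8, 0.1, 5.8]
grip_width: 0.0005
```

{"method": "move_arm", "body": {"targets": [{"jaw":1,"slide":[0,1.3,0],"twist":[0,0,0]},{"jaw":1,"slide":[0,1.2,0],"twist":[0,0,0]},{"jaw":1,"slide":[0,0,0],"twist":[0,0,0]}]}}

```text
t: 27.95
eef_pos: [0.5398, 0.0185, 0.1635]
tool_rot: [0.442, -0.552, 0.552, -0.442]
contact_force: [-1.5, 1.3, 6.0]
grip_width: 0.0003
```

{"method": "move_arm", "body": {"targets": [{"jaw":1,"slide":[0,1.3,0],"twist":[0,0,0]},{"jaw":1,"slide":[0,1.2,0],"twist":[0,0,0]},{"jaw":1,"slide":[0,0,0],"twist":[0,0,0]}]}}

```text
t: 28.2
eef_pos: [0.5398, 0.0185, 0.161]
tool_rot: [0.442, -0.552, 0.552, -0.442]
contact_force: [-1.6, 0.8, 6.4]
grip_width: 0.0004
```

{"method": "move_arm", "body": {"targets": [{"jaw":1,"slide":[0,1.3,0],"twist":[0,0,0]},{"jaw":1,"slide":[0,1.2,0],"twist":[0,0,0]},{"jaw":1,"slide":[0,0,0],"twist":[0,0,0]}]}}

```text
t: 28.45
eef_pos: [0.5398, 0.0185, 0.1585]
tool_rot: [0.442, -0.552, 0.552, -0.442]
contact_force: [-2.1, 0.7, 6.9]
grip_width: 0.0003
```

{"method": "move_arm", "body": {"targets": [{"jaw":1,"slide":[0,1.3,0],"twist":[0,0,0]},{"jaw":1,"slide":[0,1.2,0],"twist":[0,0,0]},{"jaw":1,"slide":[0,0,0],"twist":[0,0,0]}]}}

```text
t: 28.7
eef_pos: [0.5398, 0.0185, 0.1561]
tool_rot: [0.442, -0.552, 0.552, -0.442]
contact_force: [-1.0, 1.0, 8.0]
grip_width: 0.0005
```

{"method": "move_arm", "body": {"targets": [{"jaw":1,"slide":[0,1.2,0],"twist":[0,0,0]},{"jaw":1,"slide":[0,1,0],"twist":[0,0,0]},{"jaw":1,"slide":[0,0,0],"twist":[0,0,0]}]}}

```text
t: 28.95
eef_pos: [0.5398, 0.0186, 0.1541]
tool_rot: [0.442, -0.552, 0.552, -0.442]
contact_force: [-3.0, 0.5, 9.8]
grip_width: 0.0009
```

{"method": "move_arm", "body": {"targets": [{"jaw":1,"slide":[0,1,0],"twist":[0,0,0]},{"jaw":1,"slide":[0,0,0],"twist":[0,0,0]},{"jaw":1,"slide":[0,0,0],"twist":[0,0,0]}]}}

```text
t: 29.2
eef_pos: [0.5398, 0.0186, 0.1532]
tool_rot: [0.442, -0.552, 0.552, -0.442]
contact_force: [-2.4, 1.4, 10.1]
grip_width: 0.0004
```

{"method": "move_arm", "body": {"targets": [{"jaw":1,"slide":[0,1.2,0],"twist":[0,0,0]},{"jaw":1,"slide":[0,0,0],"twist":[0,0,0]},{"jaw":1,"slide":[0,0,0],"twist":[0,0,0]}]}}

```text
t: 29.45
eef_pos: [0.5397, 0.0186, 0.152]
tool_rot: [0.442, -0.552, 0.552, -0.442]
contact_force: [-3.0, 0.6, 9.8]
grip_width: 0.0005
```

{"method": "move_arm", "body": {"targets": [{"jaw":1,"slide":[0,1.2,0],"twist":[0,0,0]},{"jaw":1,"slide":[0,0,0],"twist":[0,0,0]},{"jaw":1,"slide":[0,0,0],"twist":[0,0,0]}]}}

```text
t: 29.7
eef_pos: [0.5398, 0.0186, 0.1511]
tool_rot: [0.442, -0.552, 0.552, -0.442]
contact_force: [-3.7, 0.4, 13.0]
grip_width: 0.0003
```

{"method": "move_arm", "body": {"targets": [{"jaw":1,"slide":[0,0.5,0],"twist":[0,0,0]},{"jaw":1,"slide":[0,0,0],"twist":[0,0,0]},{"jaw":1,"slide":[0,0,0],"twist":[0,0,0]},{"jaw":1,"slide":[0,0,0],"twist":[0,0,0]},{"jaw":1,"slide":[0,0,0],"twist":[0,0,0]},{"jaw":1,"slide":[0,0,0],"twist":[0,0,0]},{"jaw":1,"slide":[0,0,0],"twist":[0,0,0]}]}}

```text
t: 30.28
eef_pos: [0.5398, 0.0186, 0.1509]
tool_rot: [0.442, -0.552, 0.552, -0.442]
contact_force: [-4.0, 0.1, 14.0]
grip_width: 0.0002
```

{"method": "move_arm", "body": {"targets": [{"jaw":1,"slide":[0,-4,0],"twist":[0,0,0]},{"jaw":1,"slide":[0,-6,0],"twist":[0,0,0]},{"jaw":1,"slide":[0,-8,0],"twist":[0,0,0]},{"jaw":1,"slide":[0,-8,0],"twist":[0,0,0]},{"jaw":1,"slide":[0,-10,0],"twist":[0,0,0]},{"jaw":1,"slide":[0,-12,0],"twist":[0,0,0]},{"jaw":1,"slide":[0,-15,0],"twist":[0,0,0]},{"jaw":1,"slide":[0,-15,0],"twist":[0,0,0]},{"jaw":1,"slide":[0,-15,0],"twist":[0,0,0]},{"jaw":1,"slide":[0,-15,0],"twist":[0,0,0]}]}}

```text
t: 31.12
eef_pos: [0.5393, 0.0185, 0.2579]
tool_rot: [-0.442, 0.552, -0.552, 0.442]
contact_force: [-0.2, 0.4, -0.7]
grip_width: 0.0003
```

{"method": "move_arm", "body": {"targets": [{"jaw":1,"slide":[0,-5,0],"twist":[0,0,0]},{"jaw":1,"slide":[0,0,0],"twist":[0,0,0]},{"jaw":1,"slide":[0,0,0],"twist":[0,0,0]},{"jaw":1,"slide":[0,0,0],"twist":[0,0,0]},{"jaw":1,"slide":[0,0,0],"twist":[0,0,0]},{"jaw":1,"slide":[0,0,0],"twist":[0,0,0]}]}}

```text
t: 31.62
eef_pos: [0.5393, 0.0185, 0.2613]
tool_rot: [-0.442, 0.552, -0.552, 0.442]
contact_force: [-0.7, 0.3, -0.0]
grip_width: 0.0002
```

```bash
python3 - <<'E'
from h import *
go(.5394,.0185,.26,-12.5)
s=manip.snapshot("scene")
cv2.imwrite("pics/end.png",cv2.resize(s[110:290,230:480],None,fx=3.2,fy=3.2,interpolation=cv2.INTER_CUBIC)[:600,:800])
E
```

```text
t 31.62 q6 0.11 pos [0.5393 0.0185 0.2613] F [-0.66  0.28 -0.03] w 0.0002
twist [ 0.09 -0.13  0.01] slide now [-0.1  1.3  0.1] slide after twist [-0.1  1.3  0.1]
```

View pics/end.png

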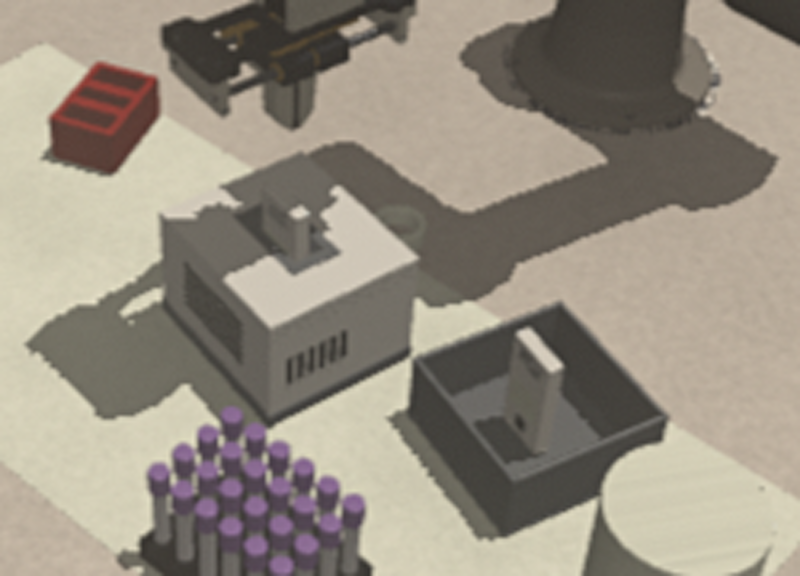

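The fresh cartridge sits low in the slot: its near edge runs from (297,212) to (300,260), about 15 px in the raw picture, which matches the caught height at the start. The used one stands in the bin at (535,390). The tubes, roll and tape have not moved.

```bash
python3 -c "
from cell import manip
print(manip.hand_in())"
```

```text
the job is handed in; nothing more can be done
None
```

The used cartridge is out of the reader and in the grey bin. The fresh one is in the slot and held by the catch. I handed the job in at about 32 s of the 72 s allowed.

- **Used cartridge:** I felt for the end stop and held about 13.7 N there for more than 0.4 s. It popped up, and I lifted it out and let it go in the bin. It stands upright there rather than lying down.
- **Fresh cartridge:** it went in with light contact of up to about 5.5 N against the lead-in, because it sat about 4 mm off in y, which I corrected. I then pressed it to about 14 N and held it there. The highest push I read was about 14.6 N, but force was only reported at the end of each move.
- **Last checks:** the final picture was taken more than a second after release. The cartridge stood about 15 px proud, against about 14 px when caught at the start, and the gripper was well clear. The tubes, paper roll and tape had not moved. The bottle was outside the last crop, but the arm never went near it.
- **Disagreement:** the end stop felt 1 to 2 mm deeper than the stated 27 mm below the caught height. The same depth came up on both presses, so it is probably a small offset in fingertip length or height.

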